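# Level the two-pan balance

## Task

The balance is loaded unevenly with four brass weights that look alike, though one is much heavier. Move a weight across, feeling for the empty middle socket with its shank, until the beam sits level with all four weights pushed fully home in sockets. The middle sockets grip, so push the weight home firmly but gently (about 10 N at most, never lean on the pans) and leave the tape, torch and screwdriver where they lie.

Things in the scene. Friction and masses are not known exactly. Their poses are not given: they have to be found in the camera images.
- balance: grey base of the balance, fixed to the table; 120 x 110 mm, origin under its centre on the table, z up; y runs along the beam to the left pan, x along the pans. A fixed steel scale plate 30 mm wide stands at its middle up to 116 mm above the table; nothing else of the balance reaches higher than the pans.
- beam (a joint): tilt of the beam in rad about its pivot, which lies along x, 74 mm above the table; 0 is level, positive when the left (+y) pan is up; stops at -0.08 and 0.08. The pans lie 110 mm either side of the pivot. A spring flexure levels it: 160 g of difference tilts it about 0.06 rad, so a pan yields 1 mm to a 0.25 N push, until the stop.
- left_pan (a point): centre of the top of the left (+y) pan, 80 mm above the table when level; moves with the beam. x along the pan (190 x 46 mm), y along the beam to the left, z up. Three sockets in a row at y = 0: aluminium end sockets at x = -75 and +75 mm, and an empty one in the middle of a black sliding block 84 mm long. Holes square, 17.6 mm wide, 14 mm deep. Block top flush with pan top
- right_pan (a point): the same for the right (-y) pan. In both pans the black block, and so the middle hole, may stand anywhere from x = -14 to +14 mm; find it by feel (or by eye). The block slides if pushed along x with over about 4 N. Half-way down each middle hole a sprung ball grips the shank, so there a weight does not drop home by itself but needs a push of roughly 2 to 6 N
- weight_1: brass weight; all four look the same. Upward along z from its origin (centre of its foot): round shank 16 mm across, 12 mm long, 1 mm chamfer at the foot; collar 30 mm across from 12 to 20 mm; plain round handle 18 mm across from 20 to 58 mm. At the start it is fully home in an end socket (collar down on the pan's top, so its origin is 12 mm below that top)
- weight_2: brass weight, same shape as weight_1. Of the four weights one, which may be any of them, is about 240 g and the other three about 80 g each; at the start each pan holds two, in its end sockets
- weight_3: brass weight, same shape as weight_1; about 80 g, or 240 g if it is the heavy one
- weight_4: brass weight, same shape as weight_1; about 80 g, or 240 g if it is the heavy one
- tape_1: roll of blue tape lying flat, 104 mm across, 24 mm high, origin under its centre; bystander
- torch: black pocket torch lying down, 100 x 25 x 25 mm, origin under its centre; bystander
- screwdriver_1: green-handled screwdriver lying down, 190 x 25 x 27 mm, origin under its centre; bystander

How it is judged:
At the end, for the whole second after the job is handed in: The beam is at rest within 0.02 rad of level, and all four weights stand still, each fully home in one of the sockets (its foot 9 to 15 mm below the pan's top, and along the pan within 18 mm of the pan's centre or 70 to 80 mm from it) (value of joint beam between -0.02 and 0.02 rad and velocity of joint beam between -0.05 and 0.05 rad/s and z of weight_1 in the frame of left_pan between -0.015 and -0.009 m and (x of weight_1 in the frame of left_pan between -0.018 and 0.018 m or x of weight_1 in the frame of left_pan between 0.07 and 0.08 m or x of weight_1 in the frame of left_pan between -0.08 and -0.07 m) and linear speed of each of weight_1, weight_2, weight_3, weight_4 below 0.02 m/s and z of weight_2 in the frame of left_pan between -0.015 and -0.009 m and (x of weight_2 in the frame of left_pan between -0.018 and 0.018 m or x of weight_2 in the frame of left_pan between 0.07 and 0.08 m or x of weight_2 in the frame of left_pan between -0.08 and -0.07 m) and z of weight_3 in the frame of left_pan between -0.015 and -0.009 m and (x of weight_3 in the frame of left_pan between -0.018 and 0.018 m or x of weight_3 in the frame of left_pan between 0.07 and 0.08 m or x of weight_3 in the frame of left_pan between -0.08 and -0.07 m) and z of weight_4 in the frame of left_pan between -0.015 and -0.009 m and (x of weight_4 in the frame of left_pan between -0.018 and 0.018 m or x of weight_4 in the frame of left_pan between 0.07 and 0.08 m or x of weight_4 in the frame of left_pan between -0.08 and -0.07 m)); the robot touches nothing.
It fails at once if the contact forces on the beam and pans add up to more than 35 N (weights, pressing and side forces in the sockets; undisturbed about 5 N) (contact force between beam and anything else above 35 N).
It fails at once if the tape is shoved more than 30 mm (distance of tape_1 from where it was at the start of the episode above 0.03 m).
It fails at once if the torch is shoved more than 30 mm (distance of torch from where it was at the start of the episode above 0.03 m).
It fails at once if the screwdriver is shoved more than 30 mm (distance of screwdriver_1 from where it was at the start of the episode above 0.03 m).
It also fails if it takes over 58 s, if anything falls off the work surface, if the arm or the gripper's body presses on something with over 40 N, if the wrist force passes 120 N, or if a joint passes its speed limit or range.

## Robot

A 6-joint arm with a two-finger parallel gripper is mounted at the origin on a cart in front of the work surface, level with it; the furniture and walls round the work are solid. World frame = base frame: x ahead of the robot, y to its left, z up, the work surface at z = 0. Lengths are in m, angles in rad, forces in N, time in s.
With the tool pointing down it reaches from about 0.3 to 0.875 m from the base axis. Payload 6.4 kg.
Tool frame: the origin (TCP) lies on the centre line of the jaws, within the pads' length; the fingertips stand arm.tip_extent ahead of it and the grasp point (between the pads) lies 2 mm behind it (arm.tip_extent is the distance from the TCP to the fingertips, in m); y points along the fingers, x is the direction in which the jaws open and shut, and the axes are right-handed (so a half turn about y gives the same grasp; the last joint's range is limited). The gripper opens to 88 mm and grips with 3 to 60 N. Pads are 18 mm wide; open, the fingers measure 123 mm over their backs; the gripper's body (75 mm by 187 mm) begins 45 mm behind the grasp point.
Start: joints at [-1.512, 0.181, 1.607, -0, 1.354, -0.206], TCP at [0.151, -0.555, 0.256] pointing down, gripper open.
Joint ranges: [-2.99, 2.99], [-0.89, 2.07], [0.3, 2.58], [-1.14, 4.28], [0, 2.63], [-3.12, 3.12]. Speed limits (rad/s): [2.57, 2.57, 3.01, 3.14, 3.14, 3.14].

## Interface

Orientations are given as [roll, pitch, yaw] about the fixed x, y, z axes, in that order (R = Rz(yaw) Ry(pitch) Rx(roll)).
In Python, from bench import arm gives the robot as it stands.
- The arm moves only by the tool apply_moves, never from a script. Its argument "deltas" is a list of rows, each an object with "jaw": the gripper command: -1 is fully open, 1 is shut, values between are in proportion; "translation": the shift along the tool's x, y, z in cm, a list of three; "rot": the turn, a rotation vector about the tool's x, y, z in degrees, a list of three. In form: [{"jaw": jaw, "translation": [x, y, z], "rot": [ax, ay, az]}, ...]. A call has 1 to 12 rows; each row shifts and turns the commanded pose from where the row before left it, along the tool's axes as they then stand; what a row does not reach is not made up. A row lasts 1/8 s, in which the tool goes at most 62.5 mm and 10.7 degrees, less where a joint would pass 70% of its speed; a pose out of reach is approached as far as the arm can. A call is refused whole if a number of a shift passes 6.25 or a number of a turn 10.7, either way. A call with a gripper value outside its range is refused whole. The fingers move at their own pace and stop on an object; "force" is the grip in N (left out, the last holds). Time passes only in rows, so rows that do not move let the fingers close. It gives the time, the measured TCP pose, the force and the opening at its end, in the units of the state.
- arm.state(): the state, without advancing time (a new reading comes with each control period).
- arm.read_camera(name): name is "scene" or "top" or "wrist"; returns a dict with "color" (400x640x3 uint8, blue, green, red), "mtx" (3x3 intrinsics, pixels), "world_from_camera" (4x4, takes a point from camera to world coordinates); the wrist camera has in their place "hand_eye" (4x4, takes a point from camera to tool coordinates, whose origin is the TCP and whose axes are the tool frame's). Camera axes: x right, y down, z forward; pixel columns grow to the right and rows downward; lengths in m; the calibration is good to about 2 mm. A picture is of the moment at which its call begins: read the wrist's pose just before it. There is no depth.
- arm.job_done(): hands the job in, once; it reports no verdict.
The state is a dict: "time": time; "joint_positions": joint angles; "joint_velocities": joint speeds; "joint_efforts": joint torques, N m; "eef_pos": TCP position; "ee_rot": TCP orientation; "contact_force": force on the tool from outside, world axes, zero at the start; "torque": the same for the moment, N m; "width": opening from 0.0 (shut) to 1.0 (fully open).
Only numpy, scipy, OpenCV 4.12 (cv2) and the standard library are available. Lean on these libraries where they do the work, as an engineer would, in place of code of your own. Each camera call takes 0.05 s, during which the arm holds its last target. There are 200 camera calls.

## Working session

There is one attempt and no reset: what is moved stays moved. The work goes in short steps, Python scripts to look and compute and a tool call to move; the robot and the scene stay as the last step left them, time stands still between calls to the robot, and variables do not carry over. Pictures are saved under pics/ and viewed, about 8 in all and at most 12, crops included, and the job is handed in when it is done.

Besides the shell and the picture viewer there is one more tool, called as name([rows], argument=value, ...), one row to a line, values as JSON. apply_moves: Moves the arm, as the interface text tells. Its arguments: {"type":"object","properties":{"deltas":{"type":"array","items":{"type":"object","properties":{"jaw":{"type":"number"},"translation":{"type":"array","items":{"type":"number"}},"rot":{"type":"array","items":{"type":"number"}}}}},"force":{"type":"number"}},"required":["deltas"]}

```bash
mkdir -p pics; ls; python3 - <<'E'
from bench import arm
import cv2,numpy as np
s=arm.state();print(s, arm.tip_extent)
for n in("scene","top"):
    c=arm.read_camera(n);cv2.imwrite(f"pics/{n}0.png",c["color"]);print(n,c["mtx"].tolist(),np.round(c["world_from_camera"],4).tolist())
    np.savez(f"{n}.npz",K=c["mtx"],T=c["world_from_camera"])
c=arm.read_camera("wrist");print(c["mtx"].tolist(),np.round(c["hand_eye"],4).tolist());np.savez("wrist.npz",K=c["mtx"],T=c["hand_eye"])
E
```

```text
pics
{'time': 0.0, 'joint_positions': array([-1.51230673e+00,  1.81495252e-01,  1.60798218e+00, -5.01974390e-05,
        1.35379477e+00, -2.06305200e-01]), 'joint_velocities': array([-0.00030328,  0.00126733, -0.00035477,  0.00040211,  0.00080713,
        0.00078327]), 'joint_efforts': array([-2.38916726e-05, -4.33864367e+01, -3.41854835e+01,  7.02680927e-02,
        3.84216278e-02, -1.32230416e-04]), 'eef_pos': array([ 0.15045404, -0.55445219,  0.25484834]), 'ee_rot': array([-1.57050024,  0.00165397, -1.30599044]), 'contact_force': array([0.84379335, 0.51240828, 0.50525761]), 'torque': array([ 0.01263883,  0.0160339 , -0.02760514]), 'width': 0.9996316228734814} 0.017
scene [[417.6246266703955, 0.0, 319.88867496496187], [0.0, 417.6246266703955, 199.11030751629409], [0.0, 0.0, 1.0]] [[-0.8232, -0.4421, 0.3564, 0.0785], [-0.5678, 0.6449, -0.5116, 0.6132], [-0.0037, -0.6235, -0.7818, 1.084], [0.0, 0.0, 0.0, 1.0]]
top [[390.85956910480627, 0.0, 320.4869110983402], [0.0, 390.85956910480627, 195.01137837466223], [0.0, 0.0, 1.0]] [[-0.0009, -0.996, 0.0897, 0.4221], [-1.0, 0.001, 0.0009, -0.0556], [-0.001, -0.0897, -0.996, 1.4364], [0.0, 0.0, 0.0, 1.0]]
[[279.450573809976, 0.0, 316.9944130080286], [0.0, 279.450573809976, 198.7395385215743], [0.0, 0.0, 1.0]] [[1.0, 0.0001, 0.0001, -0.0008], [-0.0001, -0.3103, 0.9506, -0.1278], [0.0002, -0.9506, -0.3103, 0.0796], [0.0, 0.0, 0.0, 1.0]]
```

View pics/top0.png

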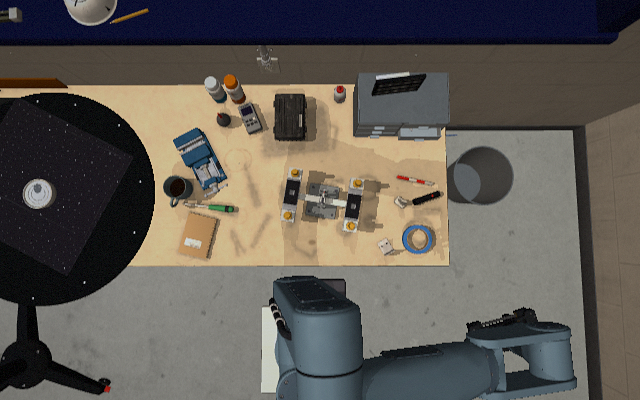

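View pics/scene0.png

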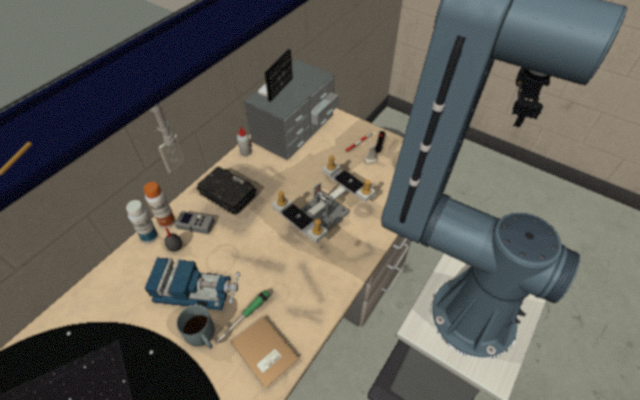

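```bash
python3 - <<'E'
import cv2,numpy as np
a=cv2.imread("pics/top0.png")[155:245,270:380];b=cv2.imread("pics/scene0.png")[145:250,265:385]
a=cv2.resize(a,None,fx=6,fy=6,interpolation=2);b=cv2.resize(b,None,fx=6,fy=6,interpolation=2)
cv2.imwrite("pics/a.png",a);cv2.imwrite("pics/b.png",b[:600])
E
```

```text
(no output)
```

View pics/a.png

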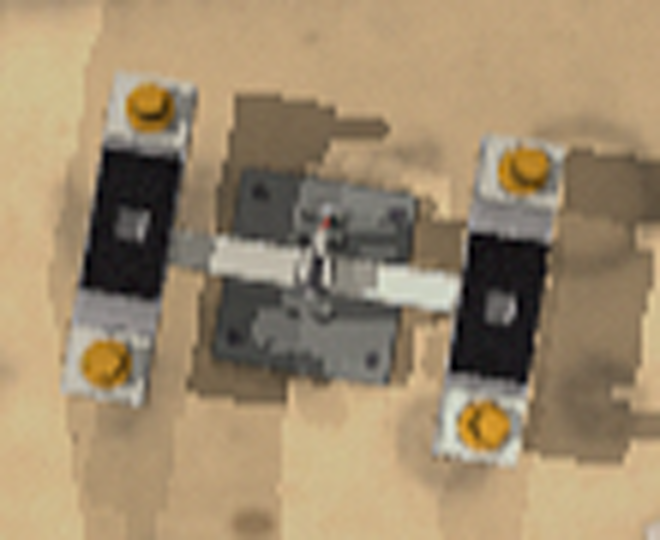

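View pics/b.png

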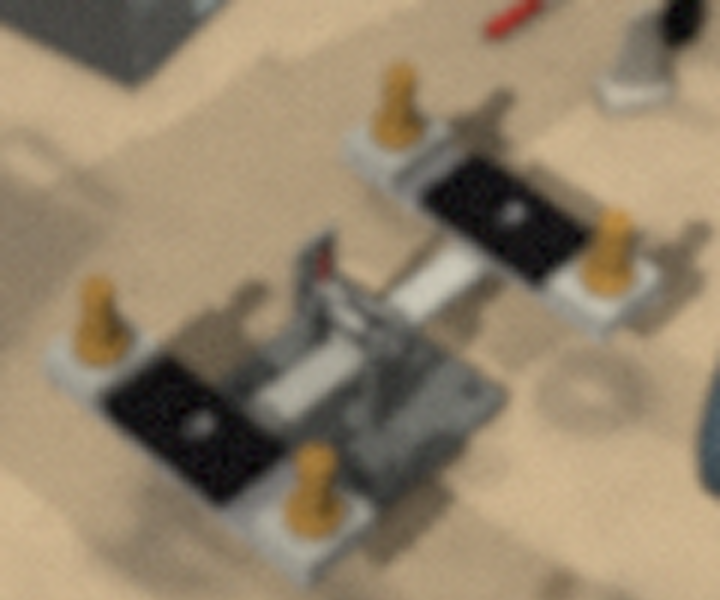

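```bash
cat > fit.py <<'E'
import numpy as np
from scipy.optimize import least_squares
def proj(c,P):
    K,T=c; q=(P-T[:3,3])@T[:3,:3]; q=q@K.T; return q[:,:2]/q[:,2:]
def model(p,pts):  # pts: (side,x,y,h above pan top)
    x0,y0,yaw,t=p[:4]; out=[]
    for s,x,y,h in pts:
        if s=='L': x,yy,zz=x+0*p[4],y+.110,h+.006
        else: yy,zz=y-.110,h+.006
        Y=yy*np.cos(t)-zz*np.sin(t); Z=.074+yy*np.sin(t)+zz*np.cos(t)
        out.append([x0+x*np.cos(yaw)-Y*np.sin(yaw),y0+x*np.sin(yaw)+Y*np.cos(yaw),Z])
    return np.array(out)
E
python3 - <<'E'
from fit import *
def L(n):
    z=np.load(n+'.npz'); return z['K'],z['T']
top,sc=L('top'),L('scene')
H=.046;a=.075;e=.095;w=.023
names=[('L',a,0,H),('L',-a,0,H),('R',a,0,H),('R',-a,0,H),('L',e,w,0),('L',e,-w,0),('L',-e,w,0),('L',-e,-w,0),('R',e,w,0),('R',e,-w,0),('R',-e,w,0),('R',-e,-w,0)]
S=[(97,283),(316,450),(401,70),(617,216),(45,358),(155,345),(305,573),(375,515),(345,145),(450,125),(605,327),(662,270)]
Tt=[(152,97),(107,360),(530,160),(487,425),(115,73),(198,85),(62,390),(145,405),(483,135),(567,148),(433,450),(520,465)]
cv=lambda l,o:(np.array(l)+.5)/6-.5+np.array(o)
S=cv(S,(265,145));Tt=cv(Tt,(270,155))
def f(p):
    P=model(p,names)
    return np.concatenate([(proj(sc,P)-S).ravel()+np.tile(p[5:7],12),(proj(top,P)-Tt).ravel()+np.tile(p[7:9],12),p[5:9]*1.5])
for ini in(.06,-.06):
    r=least_squares(f,[.42,-.06,-.166,ini]+[0]*5,loss='soft_l1');print(np.round(r.x,4),r.cost)
print(np.round(r.fun[:48].reshape(24,2),1).tolist())
p=r.x;np.save('p.npy',p)
# hole positions
hc={'L':[((200,425),'s'),((133,222),'t')],'R':[((513,212),'s'),((500,307),'t')]}
for s in'LR':
    for (u,k) in hc[s]:
        c,o,d=(sc,(265,145),p[5:7]) if k=='s' else (top,(270,155),p[7:9])
        uv=cv([u],o)[0]
        q=least_squares(lambda q:proj(c,model(p,[(s,q[0],q[1],0)]))[0]+d-uv,[0,0]).x;print(s,k,np.round(q*1000,1))
print(np.round(model(p,names[:4]),4))
E
```

```text
[ 0.5303 -0.0595 -0.164   0.0527 -3.3995 -0.0085  0.3267  0.1401  0.0683] 31.97246318938063
[ 0.5303 -0.0595 -0.164   0.0527 -0.6396 -0.0085  0.3267  0.1401  0.0683] 31.972463189381738
[[0.3, 0.9], [0.2, 1.7], [0.2, 0.6], [0.2, 0.7], [-0.5, -1.1], [-7.7, -6.9], [0.9, -0.4], [0.4, 0.1], [-0.4, -1.3], [-8.4, -4.8], [0.6, -0.4], [0.5, 1.3], [-0.5, 0.1], [-0.6, 0.2], [0.6, 0.5], [0.9, 0.1], [0.3, -0.7], [-0.5, -0.5], [-0.2, 0.2], [-0.8, -0.1], [0.9, -0.5], [-0.2, -0.5], [0.7, 0.6], [-0.7, 0.3]]
L s [ 4.9 -1. ]
L t [ 8.2 -1.3]
R s [-7.8 -1.6]
R t [-5.1  0.4]
[[ 0.6218  0.0339  0.1317]
 [ 0.4738  0.0584  0.1317]
 [ 0.5859 -0.1829  0.1201]
 [ 0.4379 -0.1584  0.1201]]
```

apply_moves([
  {"jaw": -0.4,"translation": [0,0,0],"rot": [0,8.2,0]},
  {"jaw": -0.4,"translation": [0,0,0],"rot": [0,8.2,0]},
  {"jaw": -0.4,"translation": [0,0,0],"rot": [0,8.2,0]},
  {"jaw": -0.4,"translation": [-4.9,0,2.4],"rot": [0,0,0]},
  {"jaw": -0.4,"translation": [-4.9,0,2.4],"rot": [0,0,0]},
  {"jaw": -0.4,"translation": [-4.9,0,2.4],"rot": [0,0,0]},
  {"jaw": -0.4,"translation": [-4.9,0,2.4],"rot": [0,0,0]},
  {"jaw": -0.4,"translation": [-4.9,0,2.4],"rot": [0,0,0]},
  {"jaw": -0.4,"translation": [-4.9,0,2.4],"rot": [0,0,0]},
  {"jaw": -0.4,"translation": [-4.9,0,2.4],"rot": [0,0,0]},
  {"jaw": -0.4,"translation": [-4.9,0,2.4],"rot": [0,0,0]},
  {"jaw": -0.4,"translation": [-4.6,0,2.8],"rot": [0,0,0]},
], force=20)

```text
time: 1.65
eef_pos: [0.44, -0.1572, 0.2558]
ee_rot: [-1.57, -0.0, -1.735]
contact_force: [0.3, -0.3, 0.4]
width: 0.699
```

```bash
cat > util.py <<'E'
from fit import *
from scipy.spatial.transform import Rotation as Ro
from bench import arm
import cv2,sys
p=np.load('p.npy')
def wcam():
    s=arm.state();c=arm.read_camera("wrist");M=np.eye(4);M[:3,:3]=Ro.from_euler('xyz',s['ee_rot']).as_matrix();M[:3,3]=s['eef_pos']
    return c["color"],(c["mtx"],M@c["hand_eye"])
def delta(tgt):
    s=arm.state();R=Ro.from_euler('xyz',s['ee_rot']).as_matrix();return np.round(R.T@(np.array(tgt)-s['eef_pos'])*100,2)
E
python3 - <<'E'
from util import *
im,c=wcam();np.savez('w1.npz',K=c[0],T=c[1]);s=arm.state();print(s['eef_pos'],s['contact_force'])
cv2.imwrite('pics/w1.png',im)
print(np.round(proj(c,model(p,[(a,x,0,h) for a in'LR' for h in(.046,0) for x in(.075,-.075)])),0).tolist())
E
```

```text
[ 0.44281642 -0.15277016  0.25585151] [-1.1057388   3.79238301  0.08800736]
[[38.0, 15.0], [87.0, 198.0], [82.0, 30.0], [117.0, 185.0], [319.0, 19.0], [319.0, 194.0], [316.0, 33.0], [316.0, 182.0]]
```

View pics/w1.png

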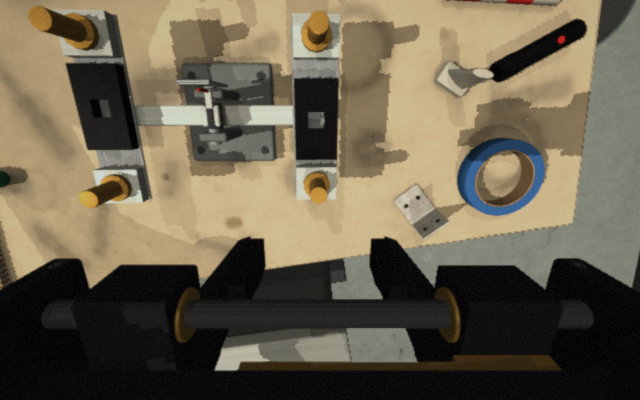

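```bash
python3 - <<'E'
import cv2,numpy as np
im=cv2.imread('pics/w1.png')
r=lambda a:cv2.resize(a,None,fx=6,fy=6,interpolation=2)
cv2.imwrite('pics/w1c.png',np.hstack([r(im[55:155,60:150]),r(im[75:175,293:336])])[:600,:800])
E
```

```text
(no output)
```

View pics/w1c.png

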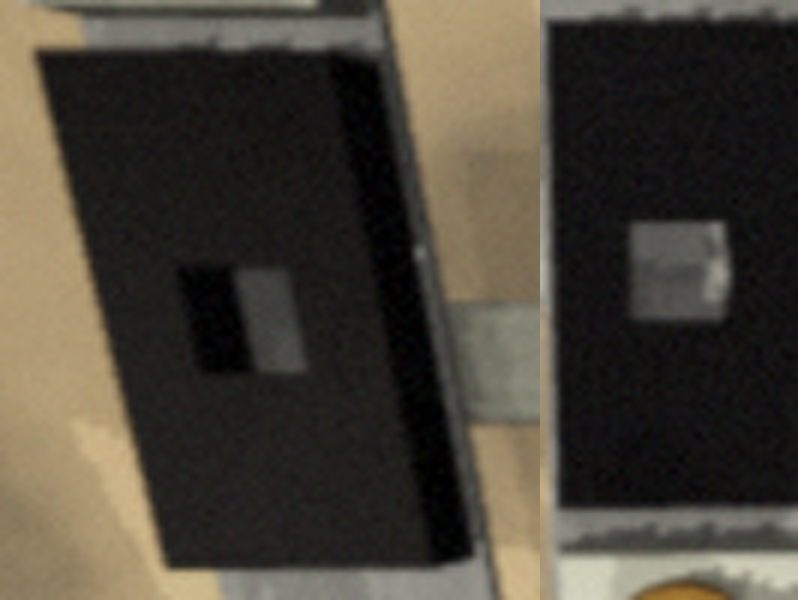

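```bash
python3 - <<'E'
from util import *
z=np.load('w1.npz');c=(z['K'],z['T'])
names=[('L',.075,0,.046),('R',.075,0,.046),('L',-.075,0,.046),('R',-.075,0,.046)]
obs=np.array([(40,15),(318,19),(88,198),(317,192)])
print(np.round(proj(c,model(p,names))-obs,1).tolist())
f=lambda q:(proj(c,model(np.r_[q,p[4:]],names))-obs).ravel()
q=least_squares(f,p[:4]);print(np.round(p[:4],4),np.round(q.x,4),np.round(q.fun,1))
for P in(p,np.r_[q.x,p[4:]]):
  for s,uv in(('L',(100.1,107.9)),('R',(315.6,119.7))):
    print(s,np.round(1000*least_squares(lambda k:proj(c,model(P,[(s,k[0],k[1],0)]))[0]-uv,[0,0]).x,1))
s=arm.state();print(s['time'],s['eef_pos'])
t=model(p,[('R',-.075,0,.029)])[0];print(t,delta(t))
E
```

```text
[[-2.4, -0.0], [1.1, 0.4], [-1.3, -0.1], [1.8, 2.2]]
[ 0.5303 -0.0595 -0.164   0.0527] [ 0.5306 -0.0599 -0.1626  0.0355] [-1.2  0.5  0.4 -1.1 -0.3 -0.8  1.4  2.3]
L [ 6.  -0.7]
R [-6.   0.8]
L [5.8 0.8]
R [-6.5  1.1]
1.7 [ 0.44281642 -0.15277016  0.25585151]
[ 0.43805706 -0.15748821  0.10315409] [ 0.59 15.27 -0.43]
```

apply_moves([
  {"jaw": -0.4,"translation": [0.6,3,-0.4],"rot": [0,0,0]},
  {"jaw": -0.4,"translation": [0,4,0],"rot": [0,0,0]},
  {"jaw": -0.4,"translation": [0,3,0],"rot": [0,0,0]},
  {"jaw": -0.4,"translation": [0,0,0],"rot": [0,0,3]},
  {"jaw": -0.4,"translation": [0,0,0],"rot": [0,0,0]},
  {"jaw": -0.4,"translation": [0,0,0],"rot": [0,0,0]},
])

```text
time: 2.45
eef_pos: [0.4344, -0.1645, 0.156]
ee_rot: [-1.57, 0.051, -1.736]
contact_force: [-1.0, 0.2, 0.4]
width: 0.701
```

```bash
python3 - <<'E'
from util import *
s=arm.state();print(s['time'],s['eef_pos'],s['ee_rot'],s['contact_force'],s['joint_velocities'].round(3))
print(delta(model(p,[('R',-.075,0,.029)])[0]))
E
```

```text
2.45 [ 0.43443932 -0.16452949  0.15601218] [-1.57029428  0.05126294 -1.73576556] [-0.97315355  0.18403155  0.39565123] [ 0.006 -0.007  0.     0.003  0.    -0.001]
[-0.48  5.32  0.24]
```

apply_moves([
  {"jaw": -0.4,"translation": [-0.5,2.3,0.2],"rot": [0,0,0]},
  {"jaw": -0.4,"translation": [0,2,0],"rot": [0,0,0]},
  {"jaw": -0.4,"translation": [0,1,0],"rot": [0,0,0]},
  {"jaw": -0.4,"translation": [0,0,0],"rot": [0,0,0]},
  {"jaw": -0.4,"translation": [0,0,0],"rot": [0,0,0]},
])

```text
time: 3.08
eef_pos: [0.4381, -0.1572, 0.1038]
ee_rot: [-1.57, 0.052, -1.735]
contact_force: [-0.3, -0.8, 0.1]
width: 0.698
```

```bash
python3 - <<'E'
from util import *
s=arm.state();print(s['time'],s['eef_pos'],s['contact_force'])
print(delta(model(p,[('R',-.075,0,.029)])[0]))
im,c=wcam();cv2.imwrite('pics/w2.png',im)
E
```

```text
3.075 [ 0.43811008 -0.15722381  0.10383542] [-0.33234781 -0.78078904  0.13687961]
[ 0.03  0.07 -0.  ]
```

View pics/w2.png

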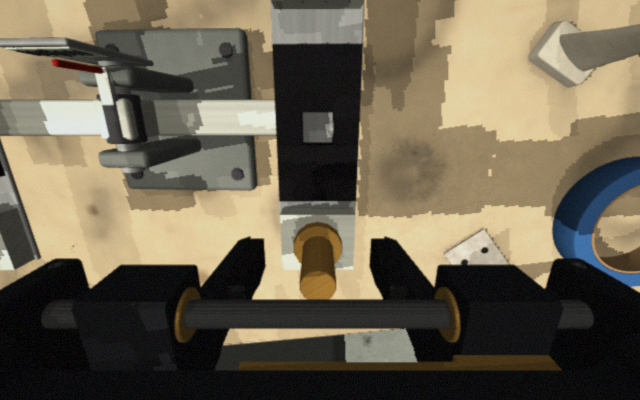

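apply_moves([
  {"jaw": 0.3,"translation": [0,0,0],"rot": [0,0,0]},
  {"jaw": 0.7,"translation": [0,0,0],"rot": [0,0,0]},
  {"jaw": 1,"translation": [0,0,0],"rot": [0,0,0]},
  {"jaw": 1,"translation": [0,0,0],"rot": [0,0,0]},
  {"jaw": 1,"translation": [0,0,0],"rot": [0,0,0]},
  {"jaw": 1,"translation": [0,0,0],"rot": [0,0,0]},
], force=15)

```text
time: 3.88
eef_pos: [0.4376, -0.1569, 0.103]
ee_rot: [-1.571, 0.052, -1.735]
contact_force: [0.1, -0.1, 0.1]
width: 0.197
```

apply_moves([
  {"jaw": 1,"translation": [0,-0.4,0],"rot": [0,0,0]},
  {"jaw": 1,"translation": [0,-0.4,0],"rot": [0,0,0]},
  {"jaw": 1,"translation": [0,-0.3,0],"rot": [0,0,0]},
  {"jaw": 1,"translation": [0,0,0],"rot": [0,0,0]},
  {"jaw": 1,"translation": [0,0,0],"rot": [0,0,0]},
  {"jaw": 1,"translation": [0,0,0],"rot": [0,0,0]},
])

```text
time: 4.62
eef_pos: [0.4374, -0.1574, 0.1139]
ee_rot: [-1.571, 0.053, -1.735]
contact_force: [0.0, 0.0, -2.3]
width: 0.199
```

```bash
python3 - <<'E'
from util import *
s=arm.state();print(s['time'],s['eef_pos'],s['contact_force'],s['torque'])
im,c=wcam();cv2.imwrite('pics/w3.png',im)
E
```

```text
4.625 [ 0.43739572 -0.15735145  0.11388902] [ 0.04179636  0.00508241 -2.30800161] [ 0.02075983  0.02279058 -0.04398582]
```

View pics/w3.png

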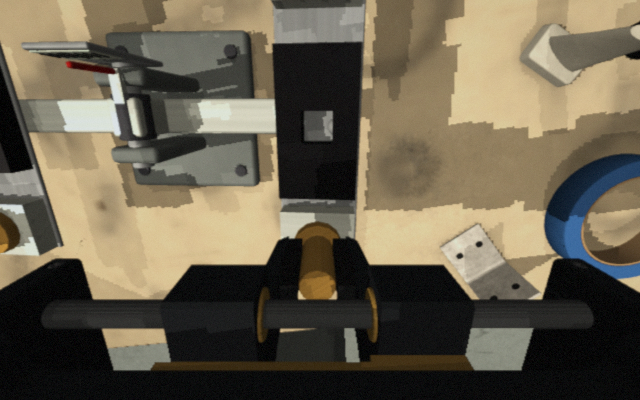

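apply_moves([
  {"jaw": 1,"translation": [0,0.4,0],"rot": [0,0,0]},
  {"jaw": 1,"translation": [0,0.4,0],"rot": [0,0,0]},
  {"jaw": 1,"translation": [0,0.2,0],"rot": [0,0,0]},
  {"jaw": 1,"translation": [0,0,0],"rot": [0,0,0]},
  {"jaw": 1,"translation": [0,0,0],"rot": [0,0,0]},
  {"jaw": 0,"translation": [0,0,0],"rot": [0,0,0]},
  {"jaw": -0.4,"translation": [0,0,0],"rot": [0,0,0]},
  {"jaw": -0.4,"translation": [0,0,0],"rot": [0,0,0]},
  {"jaw": -0.4,"translation": [0,0,0],"rot": [0,0,0]},
])

```text
time: 5.8
eef_pos: [0.4376, -0.1568, 0.1041]
ee_rot: [-1.571, 0.052, -1.735]
contact_force: [0.3, -0.2, 0.8]
width: 0.633
```

```bash
python3 - <<'E'
from util import *
s=arm.state();print(s['time'],s['eef_pos'],s['contact_force'],s['width'])
im,c=wcam();cv2.imwrite('pics/w4.png',im)
a=cv2.imread('pics/w2.png')
d=cv2.absdiff(a,im);print('diff vs w2',d.mean(), d[:230,260:380].mean(), (d.max(2)>40).sum())
print(delta(model(p,[('R',.075,0,.029)])[0]))
E
```

```text
5.8 [ 0.43761556 -0.15684229  0.10407123] [ 0.25883147 -0.23424158  0.81795484] 0.6326726273104358
diff vs w2 6.834924479166666 6.5403381642512075 9333
[ 0.05  0.09 15.06]
```

apply_moves([
  {"jaw": -0.4,"translation": [0,-3.5,0],"rot": [0,0,0]},
  {"jaw": -0.4,"translation": [0,-3.5,0],"rot": [0,0,0]},
  {"jaw": -0.4,"translation": [0,0,4],"rot": [0,0,0]},
  {"jaw": -0.4,"translation": [0,0,6],"rot": [0,0,0]},
  {"jaw": -0.4,"translation": [0,0,5],"rot": [0,0,0]},
  {"jaw": -0.4,"translation": [0,0,0],"rot": [0,0,0]},
  {"jaw": -0.4,"translation": [0,0,0],"rot": [0,0,0]},
  {"jaw": -0.4,"translation": [0,0,0],"rot": [0,0,0]},
])

```text
time: 6.85
eef_pos: [0.5839, -0.1848, 0.1741]
ee_rot: [-1.571, 0.052, -1.736]
contact_force: [-0.2, -0.1, 0.3]
width: 0.698
```

```bash
python3 - <<'E'
from util import *
s=arm.state();print(s['time'],s['eef_pos'],s['contact_force'],s['ee_rot'])
print(delta(model(p,[('R',.075,0,.029)])[0]))
im,c=wcam();cv2.imwrite('pics/w5.png',im)
names=[('R',.075,0,.046),('R',.075,0,.008),('R',-.075,0,.046)]
print(proj(c,model(p,names)).round(0))
cv2.imwrite('pics/w5.png',np.ascontiguousarray(im))
E
```

```text
6.85 [ 0.58385541 -0.18482796  0.17405479] [-0.15129358 -0.10084706  0.27005411] [-1.57138215  0.05248955 -1.73562531]
[0.06 7.1  0.17]
[[318. 224.]
 [318. 206.]
 [318. 382.]]
```

View pics/w5.png

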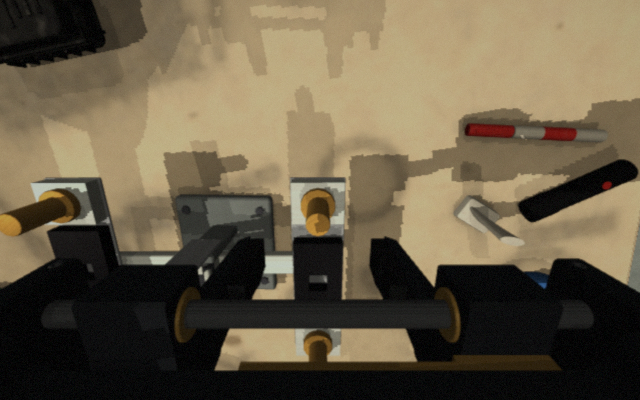

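apply_moves([
  {"jaw": -0.4,"translation": [0,3,0.1],"rot": [0,0,0]},
  {"jaw": -0.4,"translation": [0,2.6,0],"rot": [0,0,0]},
  {"jaw": -0.4,"translation": [0,1.5,0],"rot": [0,0,0]},
  {"jaw": -0.4,"translation": [0,0,0],"rot": [0,0,0]},
  {"jaw": 0.3,"translation": [0,0,0],"rot": [0,0,0]},
  {"jaw": 0.7,"translation": [0,0,0],"rot": [0,0,0]},
  {"jaw": 1,"translation": [0,0,0],"rot": [0,0,0]},
  {"jaw": 1,"translation": [0,0,0],"rot": [0,0,0]},
  {"jaw": 1,"translation": [0,0,0],"rot": [0,0,0]},
  {"jaw": 1,"translation": [0,0,0],"rot": [0,0,0]},
], force=30)

```text
time: 8.15
eef_pos: [0.5866, -0.1816, 0.1031]
ee_rot: [-1.571, 0.052, -1.735]
contact_force: [-0.1, 0.4, 0.2]
width: 0.195
```

apply_moves([
  {"jaw": 1,"translation": [0,-0.4,0],"rot": [0,0,0]},
  {"jaw": 1,"translation": [0,-0.4,0],"rot": [0,0,0]},
  {"jaw": 1,"translation": [0,-0.3,0],"rot": [0,0,0]},
  {"jaw": 1,"translation": [0,0,0],"rot": [0,0,0]},
  {"jaw": 1,"translation": [0,0,0],"rot": [0,0,0]},
  {"jaw": 1,"translation": [0,0,0],"rot": [0,0,0]},
])

```text
time: 8.9
eef_pos: [0.5864, -0.1821, 0.1139]
ee_rot: [-1.571, 0.052, -1.735]
contact_force: [0.6, 0.1, -0.6]
width: 0.192
```

apply_moves([
  {"jaw": 1,"translation": [0,-2,0],"rot": [0,0,0]},
  {"jaw": 1,"translation": [0,-3,0],"rot": [0,0,0]},
  {"jaw": 1,"translation": [0,-3,0],"rot": [0,0,-3]},
  {"jaw": 1,"translation": [0,0,0],"rot": [0,0,-3]},
  {"jaw": 1,"translation": [-4,0,0],"rot": [0,0,0]},
  {"jaw": 1,"translation": [-5,0,0],"rot": [0,0,0]},
  {"jaw": 1,"translation": [-5,0,0],"rot": [0,0,0]},
  {"jaw": 1,"translation": [-5,0,0],"rot": [0,0,0]},
  {"jaw": 1,"translation": [-3,0,0],"rot": [0,0,0]},
  {"jaw": 1,"translation": [0,0,0],"rot": [0,0,0]},
  {"jaw": 1,"translation": [0,0,0],"rot": [0,0,0]},
])

```text
time: 10.28
eef_pos: [0.622, 0.0298, 0.1834]
ee_rot: [-1.57, -0.053, -1.735]
contact_force: [-0.6, 0.0, -0.2]
width: 0.195
```

```bash
cat >> util.py <<'E'
def foot(tilt,L=.041,verb=1):
    "foot position in left-pan coords (mm) for a beam tilt, and in world"
    s=arm.state();R=Ro.from_euler('xyz',s['ee_rot']).as_matrix();F=s['eef_pos']+L*R[:,1]
    P=p.copy();P[3]=tilt
    g=lambda k:(model(P,[('L',*k)])[0]-F)*1000
    k=least_squares(g,[0,0,0],x_scale=.01,xtol=1e-12,ftol=1e-12,gtol=1e-12).x
    print('t',s['time'],'eef',s['eef_pos'].round(4),'rot',s['ee_rot'].round(3),'F',s['contact_force'].round(2),'w',round(s['width'],3),'foot world',F.round(4),'pan mm',(k*1000).round(1))
    d=model(P,[('L',.006,0,k[2])])[0]-F;print('tool delta cm to hole at same h',(R.T@d*100).round(2))
E
python3 - <<'E'
from util import *
foot(.03)
im,c=wcam();cv2.imwrite('pics/w6.png',im)
P=p.copy();P[3]=.03;print(proj(c,model(P,[('L',.075,0,.046),('L',-.075,0,.046),('L',.006,0,0)])).round(0).tolist())
E
```

```text
t 10.275 eef [0.622  0.0298 0.1834] rot [-1.57  -0.053 -1.735] F [-0.58  0.03 -0.2 ] w 0.195 foot world [0.6217 0.0276 0.1424] pan mm [75.9 -7.1 59.4]
tool delta cm to hole at same h [-0.7  -0.07 -6.99]
[[306.0, 227.0], [308.0, 385.0], [305.0, 275.0]]
```

View pics/w6.png

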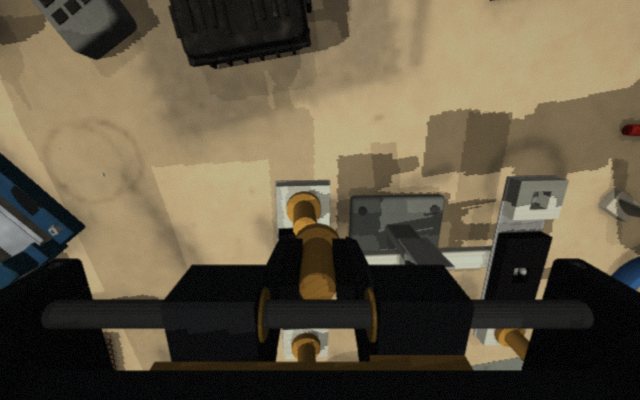

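apply_moves([
  {"jaw": 1,"translation": [-0.3,0,-3],"rot": [0,0,0]},
  {"jaw": 1,"translation": [-0.4,0,-4],"rot": [0,0,0]},
  {"jaw": 1,"translation": [-0.1,2,0],"rot": [0,0,0]},
  {"jaw": 1,"translation": [-0.1,2,0],"rot": [0,0,0]},
  {"jaw": 1,"translation": [-0.1,1.2,0],"rot": [0,0,0]},
  {"jaw": 1,"translation": [0,0,0],"rot": [0,0,0]},
  {"jaw": 1,"translation": [0,0,0],"rot": [0,0,0]},
  {"jaw": 1,"translation": [0,0,0],"rot": [0,0,0]},
])

```text
time: 11.32
eef_pos: [0.5545, 0.0489, 0.1308]
ee_rot: [-1.569, -0.052, -1.736]
contact_force: [0.3, 0.8, -0.5]
width: 0.194
```

```bash
python3 - <<'E'
from util import *
foot(.03)
im,c=wcam();cv2.imwrite('pics/w7.png',cv2.resize(im[200:320,220:420],None,fx=4,fy=4,interpolation=2))
E
```

```text
t 11.325 eef [0.5545 0.0489 0.1308] rot [-1.569 -0.052 -1.736] F [ 0.32  0.75 -0.53] w 0.194 foot world [0.5543 0.0468 0.0899] pan mm [ 6.3 -0.7  6.6]
tool delta cm to hole at same h [-0.07 -0.01 -0.03]
```

View pics/w7.png

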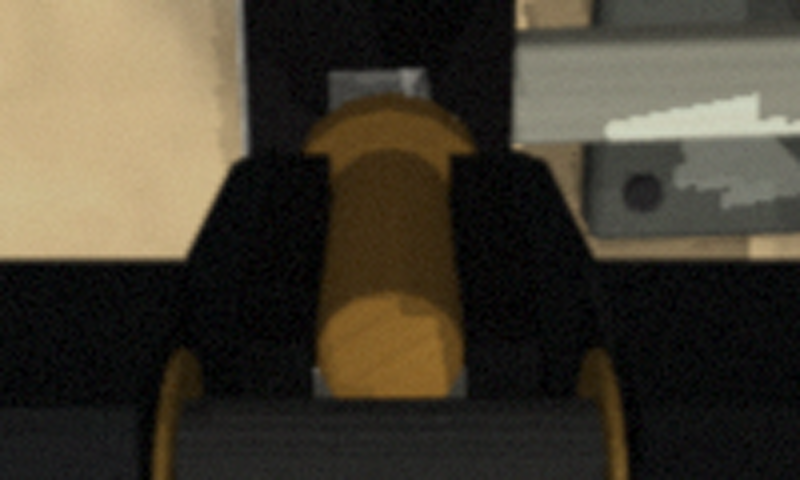

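```bash
python3 - <<'E'
from util import *
im,c=wcam();P=p.copy()
for t in(.02,.03,.04):
  P[3]=t
  print(t,[np.round(1000*least_squares(lambda k:proj(c,model(P,[('L',k[0],k[1],0)]))[0]-uv,[0,0]).x,1) for uv in[(314.8,217.2),(302.2,217.2),(327,217.2),(281,230),(348,230)]])
# model-consistent image location of weight collar top centre (foot+20mm) & its far edge
s=arm.state();R=Ro.from_euler('xyz',s['ee_rot']).as_matrix()
q=np.array([s['eef_pos']+R@np.array([0,.041-.020,0]),s['eef_pos']+R@np.array([0,.021,.015]),s['eef_pos']+R@np.array([0,-.017,0])]);print(proj(c,q).round(1))
E
```

```text
0.02 [array([14.8,  0.5]), array([15.1,  9. ]), array([14.6, -7.8]), array([ 6.1, 23.6]), array([  4.6, -22.6])]
0.03 [array([15.3,  0.6]), array([15.6,  9.1]), array([15. , -7.6]), array([ 6.7, 23.6]), array([  5. , -22.4])]
0.04 [array([15.7,  0.8]), array([16. ,  9.2]), array([15.4, -7.5]), array([ 7.3, 23.6]), array([  5.4, -22.1])]
[[317.6 248.1]
 [317.6 224.9]
 [317.8 287.2]]
```

apply_moves([
  {"jaw": 1,"translation": [-0.12,0,0],"rot": [0,0,0]},
  {"jaw": 1,"translation": [-0.02,0.4,0],"rot": [0,0,0]},
  {"jaw": 1,"translation": [-0.02,0.4,0],"rot": [0,0,0]},
  {"jaw": 1,"translation": [-0.01,0.3,0],"rot": [0,0,0]},
  {"jaw": 1,"translation": [0,0,0],"rot": [0,0,0]},
  {"jaw": 1,"translation": [0,0,0],"rot": [0,0,0]},
  {"jaw": 1,"translation": [0,0,0],"rot": [0,0,0]},
])

```text
time: 12.3
eef_pos: [0.5541, 0.0502, 0.119]
ee_rot: [-1.571, -0.052, -1.735]
contact_force: [-0.6, 1.1, 1.1]
width: 0.191
```

```bash
python3 - <<'E'
from util import *
foot(.03)
E
```

```text
t 12.3 eef [0.5541 0.0502 0.119 ] rot [-1.571 -0.052 -1.735] F [-0.56  1.13  1.13] w 0.191 foot world [0.5538 0.0481 0.0781] pan mm [ 5.6  0.1 -5.2]
tool delta cm to hole at same h [0.01 0.   0.04]
```

apply_moves([
  {"jaw": 1,"translation": [-0.01,0.3,0.06],"rot": [0,0,0]},
  {"jaw": 1,"translation": [-0.01,0.3,0],"rot": [0,0,0]},
  {"jaw": 1,"translation": [0,0,0],"rot": [0,0,0]},
  {"jaw": 1,"translation": [0,0,0],"rot": [0,0,0]},
  {"jaw": 1,"translation": [0,0,0],"rot": [0,0,0]},
])

```text
time: 12.92
eef_pos: [0.5548, 0.0499, 0.113]
ee_rot: [-1.57, -0.052, -1.735]
contact_force: [0.8, 0.1, 2.3]
width: 0.191
```

```bash
python3 - <<'E'
from util import *
foot(-.08)
E
```

```text
t 12.925 eef [0.5548 0.0499 0.113 ] rot [-1.57  -0.052 -1.735] F [0.76 0.1  2.33] w 0.191 foot world [0.5545 0.0478 0.0721] pan mm [ 6.3 -0.3  0.9]
tool delta cm to hole at same h [-0.03  0.   -0.03]
```

```bash
python3 - <<'E'
from util import *
im,c=wcam();cv2.imwrite('pics/w8.png',im);g=im.max(2)
for r in range(196,236,2): print(r,' '.join('%2d'%(v//4) for v in g[r,276:356:2]))
E
```

```text
196 36 34 22  4  3  3  4  4  4  4  4  4  4  1  1  3  1  3  2  1  2  3  3  2  3  2  3  2  0  2  2  1  2  1  3  3  2  3  8 26
198 35 35 25  3  3  2  3  4  4  3  4  4  5  4  1  2  3  2  2  1  2  2  3  1  1  3  1  0  3  2  1  3  2  2  3  3  2  3  7 26
200 35 36 26  4  4  5  4  4  4  3  3  4  4  3  1  1  2  2  2  0  2  0  3  3  1  2  3  2  3  2  2  3  2  2  3  3  4  3  9 26
202 37 36 26  5  4  5  4  3  4  3  4  3  3  4  2  2  3  1  1  2  2  2  2  1  2  0  3  1  3  2  2  3  1  2  3  3  3  4  9 29
204 36 36 27  5  4  5  5  4  4  3  4  4  3  4  3  0  1  3  2  1  2  3  4  1  2  1  2  2  1  2  1  2  2  3  4  2  2  4 10 29
206 38 36 28  5  3  2  4  2  5  5  5  4  4  2  2  1  2  2  2  2  1  1  1  3  1  3  2  2  2  0  2  2  1  5  3  3  3  4 13 29
208 39 37 28  5  4  3  3  4  4  3  4  5  3  2  3  2  1  1  2  2  2  3  0  3  3  1  2  2  1  2  2  3  1  3  3  5  1  3 14 29
210 36 37 30  6  4  4  4  4  3  4  4  5  4  1  2  2  2  2  0  2  3  2  1  1  3  1  2  2  2  2  2  2  1  4  3  4  4  2 16 28
212 36 36 31  6  4  4  3  4  4  4  4  4  3  1  2  2  2  1  1  2  1  3  2  2  3  0  1  2  1  3  2  1  2  2  4
[... 679 characters left out ...]
 3  8 15 16 17 14 15 14 16 15 16 16 15 12  4  2  2  2  3  5  4  2  4  2  6 24 33
226 36 37 35 14  3  4  5  4  3  5  3  4  4  5  8 14 14 16 15 15 15 15 14 15 14 14 14  6  4  4  3  3  4  4  3  4  4  4 23 35
228 38 38 35 15  5  6  5  4  5  4  4  4  5 10 15 15 18 17 21 23 24 23 22 20 17 16 14 13  6  2  2  3  4  3  4  2  4  5 23 33
230 40 38 37 16  5  4  5  4  3  2  1  6 12 14 17 21 24 24 24 24 24 24 24 23 24 24 21 14 13 11  3  3  3  4  3  3  4  6 24 34
232 41 40 38 16  5  5  4  5  5  4  5 11 13 19 24 24 23 24 24 23 23 24 24 23 23 24 25 22 17 14 10  3  3  4  3  3  3  5 26 33
234 44 41 40 22  5  5  4  4  4  4  7 14 21 24 23 24 23 24 24 24 24 25 23 24 23 23 22 24 24 20 13  4  4  5  4  3  3  5 29 35
```

```bash
python3 - <<'E'
from util import *
im,c=wcam();P=p.copy()
for t in(.03,0,-.03,-.06,-.08):
  P[3]=t
  print(t,[np.round(1000*least_squares(lambda k:proj(c,model(P,[('L',k[0],k[1],0)]))[0]-uv,[0,0]).x,1).tolist() for uv in[(316.9,221.5),(304.5,221.5),(329.5,221.5),(281.7,222),(351.5,222)]])
foot(-.06)
E
```

```text
0.03 [[19.7, 1.1], [19.9, 8.7], [19.4, -6.6], [20.1, 22.4], [18.6, -20.3]]
0 [[18.3, 0.7], [18.5, 8.4], [18.1, -7.1], [18.4, 22.5], [17.5, -21.0]]
-0.03 [[16.9, 0.4], [17.0, 8.3], [16.8, -7.6], [16.8, 22.7], [16.3, -21.6]]
-0.06 [[15.5, 0.2], [15.5, 8.3], [15.5, -7.9], [15.1, 23.1], [15.2, -22.2]]
-0.08 [[14.6, 0.1], [14.5, 8.3], [14.7, -8.1], [14.0, 23.3], [14.5, -22.5]]
t 13.025 eef [0.5548 0.0499 0.113 ] rot [-1.571 -0.052 -1.735] F [0.2  0.29 1.78] w 0.196 foot world [0.5544 0.0478 0.0721] pan mm [ 6.3 -0.2 -1.4]
tool delta cm to hole at same h [-0.02  0.   -0.03]
```

```bash
python3 - <<'E'
import cv2,numpy as np
a=cv2.resize(cv2.imread('pics/w7.png'),(200,120),interpolation=cv2.INTER_AREA).astype(int);b=cv2.imread('pics/w8.png')[200:320,220:420].astype(int)
for n,i in(('w7',a),('w8',b)):
    m=i[:,94:101].mean(1)  # u 314..320
    print(n,'R-B',[int(v[2]-v[0]) for v in m[:100]])
    for r in (32,36,80,88,92): print(r+200,[int(v[2]-v[0]) for v in i[r,74:126:2]])
E
```

```text
w7 R-B [0, 0, -1, 0, 0, -1, 0, 1, 1, 1, -1, 0, 0, -1, 0, 0, 1, 2, 4, 6, 4, 3, 9, 26, 38, 43, 44, 51, 63, 67, 66, 66, 66, 66, 66, 68, 66, 54, 45, 42, 42, 42, 43, 42, 43, 43, 43, 43, 42, 45, 44, 43, 42, 44, 44, 43, 43, 44, 43, 44, 43, 44, 44, 45, 45, 44, 43, 44, 44, 44, 44, 44, 52, 64, 73, 83, 86, 87, 87, 89, 91, 92, 92, 92, 92, 93, 93, 92, 92, 92, 93, 95, 93, 93, 92, 92, 92, 93, 87, 49]
232 [-1, 5, 33, 40, 50, 65, 68, 67, 65, 65, 66, 65, 69, 65, 65, 66, 67, 68, 62, 48, 37, 25, 3, 0, -1, 0]
236 [3, 30, 62, 67, 66, 66, 64, 64, 66, 67, 66, 65, 66, 69, 65, 67, 65, 67, 70, 67, 69, 58, 27, 1, 0, 0]
280 [3, -3, 4, 33, 69, 88, 89, 90, 87, 88, 87, 91, 94, 92, 93, 94, 96, 91, 69, 58, 33, 6, -1, -1, 0, 0]
288 [-2, 0, 15, 60, 77, 92, 93, 90, 94, 90, 95, 93, 89, 94, 95, 98, 98, 98, 85, 70, 67, 13, 0, 1, -3, -1]
292 [0, 0, 8, 50, 76, 83, 88, 91, 88, 90, 91, 93, 95, 94, 95, 98, 100, 97, 95, 68, 53, 7, -1, 1, 0, -1]
w8 R-B [0, 0, 0, 0, -1, 1, 0, 1, 0, 0, 0, -1, 0, 1, 1, -1, 0, 0, 0, -1, 0, 1, 5, 26, 39, 43, 44, 50, 66, 68, 66, 66, 68, 67, 68, 68, 68, 55, 45, 43, 43, 42, 43, 44, 43, 43, 45, 44, 43, 43, 44, 44, 46, 44, 44, 45, 45, 43, 42, 43, 44, 44, 44, 44, 46, 44, 45, 46, 44, 45, 45, 46, 52, 67, 72, 69, 70, 84, 89, 91, 92, 93, 94, 94, 94, 94, 94, 93, 92, 93, 93, 95, 95, 94, 94, 94, 92, 93, 83, 44]
232 [2, 6, 31, 37, 50, 67, 67, 69, 67, 69, 68, 69, 66, 67, 64, 69, 67, 67, 61, 48, 41, 28, 4, 2, 0, 3]
236 [4, 31, 61, 71, 65, 68, 65, 67, 68, 68, 71, 67, 67, 69, 71, 63, 64, 71, 71, 67, 67, 60, 29, 1, -2, -1]
280 [-1, -2, 6, 38, 70, 92, 89, 90, 90, 89, 88, 94, 93, 96, 95, 93, 72, 73, 70, 63, 35, 6, -3, 5, -3, 4]
288 [2, -2, 17, 69, 76, 79, 95, 93, 90, 93, 96, 92, 91, 93, 96, 100, 98, 95, 85, 72, 67, 17, 0, -4, 0, -1]
292 [-1, -5, 9, 58, 84, 91, 92, 90, 92, 90, 93, 96, 96, 93, 96, 98, 98, 101, 96, 70, 54, 8, 1, 1, -1, -1]
```

```bash
python3 - <<'E'
from util import *
im,c=wcam()
s=arm.state();M=Ro.from_euler('xyz',s['ee_rot']).as_matrix()
def ring(h,r,x=0,z=0):
    a=np.linspace(0,2*np.pi,73);q=np.array([x+r*np.cos(a),0*a+.041-h,z+r*np.sin(a)]).T
    P=proj(c,s['eef_pos']+q@M.T);return P.min(0).round(1),P.max(0).round(1)
print('collar top',ring(.020,.015),'collar bot',ring(.012,.015),'handle top',ring(.058,.009),'handle base',ring(.020,.009))
# block far end: bright transition along column profile
g=im.max(2).astype(int)
print([int(v) for v in g[60:200:2,300:330].mean(1)])
P=p.copy()
for t in(.03,-.02,-.05,-.08):
    P[3]=t;print(t,proj(c,model(P,[('L',.0484,0,0),('L',.015,0,0)])).round(1).tolist())
    
c7=None
E
```

```text
collar top (array([292.4, 224.8]), array([342.9, 270. ])) collar bot (array([293.4, 219.5]), array([341.7, 263.1])) handle top (array([298.5, 270.2]), array([337.2, 303.2])) handle base (array([302.5, 234.2]), array([332.8, 261.4]))
[184, 184, 185, 184, 184, 184, 185, 185, 186, 186, 185, 185, 184, 183, 183, 184, 183, 146, 186, 188, 185, 179, 156, 168, 172, 172, 172, 143, 111, 145, 162, 170, 176, 177, 176, 175, 176, 175, 176, 176, 176, 176, 175, 175, 174, 174, 168, 165, 162, 158, 130, 113, 98, 71, 26, 5, 8, 10, 10, 9, 10, 10, 9, 8, 9, 10, 9, 10, 9, 9]
0.03 [[318.8, 175.4], [318.7, 228.5]]
-0.02 [[317.7, 173.3], [317.7, 224.9]]
-0.05 [[317.3, 172.1], [317.3, 222.9]]
-0.08 [[317.1, 170.9], [317.1, 220.9]]
```

apply_moves([
  {"jaw": 1,"translation": [-0.03,-0.3,0],"rot": [0,0,0]},
  {"jaw": 1,"translation": [0,0,0.1],"rot": [0,0,0]},
  {"jaw": 1,"translation": [0,0,0.05],"rot": [0,0,0]},
  {"jaw": 1,"translation": [0,0,0],"rot": [0,0,0]},
  {"jaw": 1,"translation": [0,0,0],"rot": [0,0,0]},
  {"jaw": 1,"translation": [0,0,0],"rot": [0,0,0]},
])

```text
time: 13.82
eef_pos: [0.5561, 0.0503, 0.1158]
ee_rot: [-1.571, -0.052, -1.735]
contact_force: [0.1, 0.8, -0.1]
width: 0.195
```

```bash
python3 - <<'E'
from util import *
foot(-.02)
E
```

```text
t 13.825 eef [0.5561 0.0503 0.1158] rot [-1.571 -0.052 -1.735] F [ 0.08  0.84 -0.05] w 0.195 foot world [0.5557 0.0482 0.0748] pan mm [ 7.5  0.4 -3. ]
tool delta cm to hole at same h [ 0.04  0.   -0.15]
```

apply_moves([
  {"jaw": 1,"translation": [-0.02,0.3,0],"rot": [0,0,0]},
  {"jaw": 1,"translation": [-0.02,0.3,0],"rot": [0,0,0]},
  {"jaw": 1,"translation": [0,0,0],"rot": [0,0,0]},
  {"jaw": 1,"translation": [0,0,0],"rot": [0,0,0]},
])

```text
time: 14.32
eef_pos: [0.5564, 0.0503, 0.1099]
ee_rot: [-1.571, -0.052, -1.735]
contact_force: [0.9, 1.7, 0.7]
width: 0.194
```

```bash
python3 - <<'E'
from util import *
foot(-.08)
E
```

```text
t 14.325 eef [0.5564 0.0503 0.1099] rot [-1.571 -0.052 -1.735] F [0.91 1.72 0.68] w 0.194 foot world [0.556  0.0482 0.069 ] pan mm [ 7.8  0.6 -2.2]
tool delta cm to hole at same h [ 0.06 -0.   -0.18]
```

apply_moves([
  {"jaw": 1,"translation": [-0.05,0.3,0.03],"rot": [0,0,0]},
  {"jaw": 1,"translation": [-0.02,0.2,0],"rot": [0,0,0]},
  {"jaw": 1,"translation": [0,0,0],"rot": [0,0,0]},
  {"jaw": 1,"translation": [0,0,0],"rot": [0,0,0]},
])

```text
time: 14.82
eef_pos: [0.5567, 0.0504, 0.1049]
ee_rot: [-1.571, -0.053, -1.735]
contact_force: [0.2, -1.7, 1.4]
width: 0.193
```

```bash
python3 - <<'E'
from util import *
foot(-.08)
E
```

```text
t 14.825 eef [0.5567 0.0504 0.1049] rot [-1.571 -0.053 -1.735] F [ 0.17 -1.71  1.4 ] w 0.193 foot world [0.5564 0.0483 0.0639] pan mm [ 8.1  1.1 -7.2]
tool delta cm to hole at same h [ 0.11 -0.   -0.21]
```

Now Fy reversed slightly; ease back a little and continue.

apply_moves([
  {"jaw": 1,"translation": [0.02,0.15,0],"rot": [0,0,0]},
  {"jaw": 1,"translation": [0,0.15,0],"rot": [0,0,0]},
  {"jaw": 1,"translation": [0,0,0],"rot": [0,0,0]},
])

```text
time: 15.2
eef_pos: [0.5566, 0.0504, 0.1019]
ee_rot: [-1.571, -0.052, -1.735]
contact_force: [0.4, 1.3, 2.8]
width: 0.194
```

apply_moves([
  {"jaw": 1,"translation": [0,0.1,0],"rot": [0,0,0]},
  {"jaw": 1,"translation": [0,0,0],"rot": [0,0,0]},
])

```text
time: 15.45
eef_pos: [0.5566, 0.0504, 0.1009]
ee_rot: [-1.571, -0.052, -1.735]
contact_force: [0.3, 0.9, 3.4]
width: 0.191
```

```bash
python3 - <<'E'
from util import *
foot(-.08)
E
```

```text
t 15.45 eef [0.5566 0.0504 0.1009] rot [-1.571 -0.052 -1.735] F [0.25 0.95 3.4 ] w 0.191 foot world [0.5563 0.0483 0.06  ] pan mm [  8.1   1.4 -11.1]
tool delta cm to hole at same h [ 0.14 -0.   -0.21]
```

apply_moves([
  {"jaw": 1,"translation": [0,0.1,0],"rot": [0,0,0]},
  {"jaw": 1,"translation": [0,0,0],"rot": [0,0,0]},
])

```text
time: 15.7
eef_pos: [0.5567, 0.0503, 0.1002]
ee_rot: [-1.57, -0.052, -1.735]
contact_force: [-0.5, 1.3, 5.6]
width: 0.19
```

apply_moves([
  {"jaw": 1,"translation": [0,0.05,0],"rot": [0,0,0]},
  {"jaw": 1,"translation": [0,0,0],"rot": [0,0,0]},
])

```text
time: 15.95
eef_pos: [0.5568, 0.0503, 0.1002]
ee_rot: [-1.57, -0.052, -1.735]
contact_force: [-1.6, 1.4, 8.4]
width: 0.202
```

apply_moves([
  {"jaw": 1,"translation": [0,0.05,0],"rot": [0,0,0]},
  {"jaw": 1,"translation": [0,0,0],"rot": [0,0,0]},
])

```text
time: 16.2
eef_pos: [0.5569, 0.0503, 0.1001]
ee_rot: [-1.57, -0.052, -1.735]
contact_force: [-2.5, 2.9, 11.8]
width: 0.197
```

apply_moves([
  {"jaw": 1,"translation": [0,-0.1,0],"rot": [0,0,0]},
  {"jaw": 1,"translation": [0.01,-0.3,0],"rot": [0,0,0]},
  {"jaw": 1,"translation": [0.01,-0.3,0],"rot": [0,0,0.7]},
  {"jaw": 1,"translation": [0,0,0],"rot": [0,0,0.8]},
  {"jaw": 1,"translation": [0,0,0],"rot": [0,0,0]},
  {"jaw": 1,"translation": [0,0,0],"rot": [0,0,0]},
])

```text
time: 16.95
eef_pos: [0.5564, 0.0498, 0.1057]
ee_rot: [-1.571, -0.027, -1.736]
contact_force: [-0.2, -4.1, 0.6]
width: 0.195
```

```bash
python3 - <<'E'
from util import *
foot(-.02)
E
```

```text
t 16.95 eef [0.5564 0.0498 0.1057] rot [-1.571 -0.027 -1.736] F [-0.24 -4.14  0.57] w 0.195 foot world [0.5562 0.0487 0.0647] pan mm [  7.9   1.2 -13.1]
tool delta cm to hole at same h [ 0.12  0.   -0.19]
```

apply_moves([
  {"jaw": 1,"translation": [0.06,0,0],"rot": [0,0,0]},
  {"jaw": 1,"translation": [0,0,0],"rot": [0,0,0]},
  {"jaw": 0.4,"translation": [0,0,0],"rot": [0,0,0]},
  {"jaw": 0,"translation": [0,0,0],"rot": [0,0,0]},
  {"jaw": -0.2,"translation": [0,0,0],"rot": [0,0,0]},
  {"jaw": -0.2,"translation": [0,0,0],"rot": [0,0,0]},
  {"jaw": -0.2,"translation": [0,0,0],"rot": [0,0,0]},
  {"jaw": -0.2,"translation": [0,-2,0],"rot": [0,0,0]},
  {"jaw": -0.2,"translation": [0,-4,0],"rot": [0,0,0]},
  {"jaw": -0.2,"translation": [0,-5,0],"rot": [0,0,0]},
  {"jaw": -0.2,"translation": [0,-5,0],"rot": [0,0,0]},
  {"jaw": -0.2,"translation": [0,0,0],"rot": [0,0,0]},
])

```text
time: 18.45
eef_pos: [0.5596, 0.0537, 0.2709]
ee_rot: [-1.561, -0.026, -1.735]
contact_force: [0.2, 1.0, -1.0]
width: 0.602
```

apply_moves([
  {"jaw": -0.2,"translation": [3,0,-4],"rot": [0,0,0]},
  {"jaw": -0.2,"translation": [3,0,-5],"rot": [0,0,0]},
  {"jaw": -0.2,"translation": [3,0,-5],"rot": [0,0,0]},
  {"jaw": -0.2,"translation": [0,0,0],"rot": [0,0,0]},
  {"jaw": -0.2,"translation": [0,0,0],"rot": [0,0,0]},
  {"jaw": -0.2,"translation": [0,0,0],"rot": [0,0,0]},
  {"jaw": -0.2,"translation": [0,0,0],"rot": [0,0,0]},
])

```text
time: 19.32
eef_pos: [0.4049, -0.0118, 0.2679]
ee_rot: [-1.572, -0.026, -1.735]
contact_force: [1.1, 1.0, -0.1]
width: 0.602
```

```bash
python3 - <<'E'
from util import *
s=arm.state();print(s['time'],s['eef_pos'],s['width'])
im,c=wcam();sc=arm.read_camera('scene')['color'];cv2.imwrite('pics/s_end.png',sc);cv2.imwrite('pics/w_end.png',im);np.savez('we.npz',K=c[0],T=c[1])
b=cv2.resize(sc[145:250,265:385],None,fx=3.5,fy=3.5,interpolation=2)
o=np.zeros((600,800,3),np.uint8);w=cv2.resize(im[:230,:],(640,230));o[:230,:640]=w;o[232:600,:420]=b[:368]
cv2.imwrite('pics/end.png',o)
E
```

```text
19.325 [ 0.40489879 -0.01175592  0.26785704] 0.6016301256175136
```

View pics/end.png

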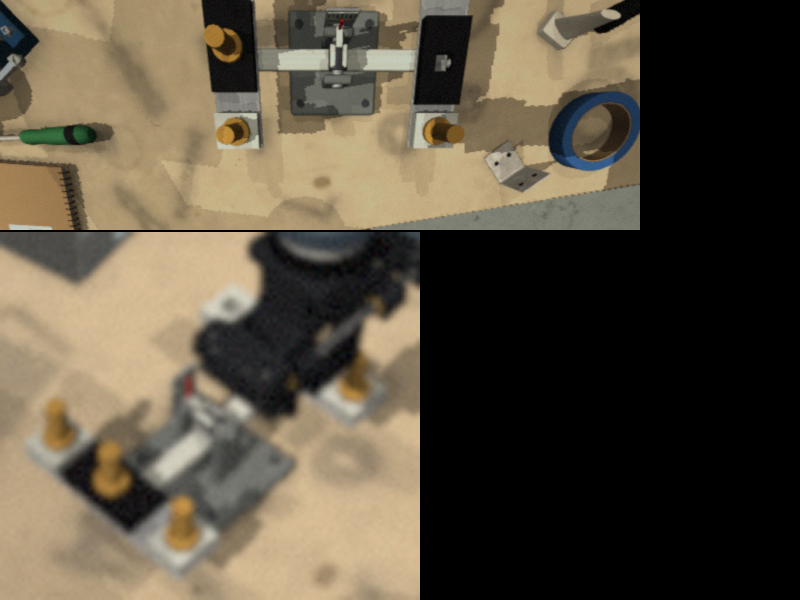

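```bash
python3 - <<'E'
from util import *
im=cv2.imread('pics/w_end.png');z=np.load('we.npz');c=(z['K'],z['T']);P=p.copy();P[3]=0
hsv=cv2.cvtColor(im,cv2.COLOR_BGR2HSV);m=((hsv[...,0]>8)&(hsv[...,0]<25)&(hsv[...,1]>185)).astype(np.uint8)
n,l,st,ce=cv2.connectedComponentsWithStats(m)
for i in range(1,n):
    if st[i,4]>100: print(st[i],ce[i].round(1))
a=np.linspace(0,2*np.pi,73)
def box(S,x,dh,t):
    P[3]=t
    pts=[(S,x+r*np.cos(k),r*np.sin(k),h+dh) for h,r in((0,.015),(.008,.015),(.046,.009)) for k in a]
    q=proj(c,model(P,pts));return np.r_[q.min(0),q.max(0)-q.min(0)].round(1)
for t in(-.03,0,.03):
  print(t,'LN',box('L',-.075,0,t),'RN',box('R',-.075,0,t))
  for dh in(0,.006):print('   M',dh,box('L',.007,dh,t))
# row art of middle weight
print(c[1][:3,3])
for r in range(18,72,2):print(r,''.join('#' if v else '.' for v in m[r,190:270]))
E
```

```text
-0.03 LN [214.1 115.   36.6  28.9] RN [423.2 115.1  43.2  28.9]
   M 0 [203.2  22.5  41.6  39.7]
   M 0.006 [200.4  20.4  42.9  40.9]
0 LN [214.5 115.1  35.8  29.2] RN [422.4 115.   43.6  28.6]
   M 0 [203.4  21.4  40.8  40.3]
   M 0.006 [200.8  19.2  42.1  41.5]
0.03 LN [215.  115.1  35.   29.5] RN [421.6 114.9  44.1  28.4]
   M 0 [203.9  20.2  40.   41. ]
   M 0.006 [201.4  18.   41.3  42.2]
[ 0.48392761 -0.02101935  0.39551012]
18 ................................................................................
20 ................................................................................
22 ................................................................................
24 ................................................................................
26 ................................................................................
28 ................................................................................
30 ................................................................................
32 ..........................................................................
[... 902 characters left out ...]
............................
56 ...................................................#............................
58 ................................................#...............................
60 ................................................................................
62 ................................................................................
64 ................................................................................
66 ................................................................................
68 ................................................................................
70 ................................................................................
```

```bash
python3 - <<'E'
import cv2,numpy as np
im=cv2.GaussianBlur(cv2.imread('pics/w_end.png'),(3,3),0).astype(int);R=im[...,2];B=im[...,0]
m=(((R-B)/np.maximum(R,1)>.55)&(R-B>30)).astype(np.uint8)
n,l,st,ce=cv2.connectedComponentsWithStats(m)
for i in range(1,n):
    if st[i,4]>100 and st[i,1]<200: print(st[i],ce[i].round(1))
for r in range(16,72,2):print(r,''.join('#' if v else '.' for v in m[r,190:270]))
E
```

```text
[204  24  38  39 935] [222.6  42.3]
[216 118  33  27 658] [233.  131.8]
[424 118  40  26 733] [442.4 131.3]
16 ................................................................................
18 ................................................................................
20 ................................................................................
22 ................................................................................
24 ...................########.....................................................
26 ................##############..................................................
28 ...............########################.........................................
30 ...............#############################....................................
32 ..............################################..................................
34 ..............##################################................................
36 ..............######################.############...............................
38 ...............#####################....##########...............
[... 659 characters left out ...]
............................
56 .........................##########################.............................
58 ............................#####################...............................
60 ..............................#################.................................
62 ...................................########.....................................
64 ................................................................................
66 ................................................................................
68 ................................................................................
70 ................................................................................
```

```bash
python3 - <<'E'
from util import *
im=cv2.imread('pics/w_end.png');z=np.load('we.npz');c=(z['K'],z['T']);g=cv2.GaussianBlur(im,(1,5),0).max(2).astype(int)
r=76;print(g[r,200:266].tolist());print(g[r,406:476].tolist())
P=p.copy()
for t in(-.06,-.03,0,.03,.06):
    P[3]=t
    print(t,[ [round(least_squares(lambda k:proj(c,model(P,[(s,k[0],y,0)]))[0,1]-r,[-.02]).x[0]*1000,1), proj(c,model(P,[(s,least_squares(lambda k:proj(c,model(P,[(s,k[0],y,0)]))[0,1]-r,[-.02]).x[0],y,0)]))[0,0].round(1)] for s,y in(('L',.023),('L',-.023),('R',.023),('R',-.023))])
E
```

```text
[166, 165, 165, 167, 167, 165, 163, 163, 161, 126, 57, 26, 19, 17, 20, 20, 17, 20, 20, 17, 18, 19, 20, 21, 19, 18, 18, 19, 20, 19, 19, 15, 19, 21, 21, 21, 17, 17, 16, 17, 19, 20, 16, 19, 16, 20, 21, 17, 20, 22, 20, 19, 20, 19, 15, 9, 32, 64, 95, 146, 178, 179, 180, 180, 181, 179]
[174, 168, 163, 161, 159, 158, 155, 139, 123, 105, 56, 19, 4, 4, 11, 17, 17, 18, 17, 17, 14, 17, 15, 17, 16, 17, 18, 16, 18, 16, 16, 16, 13, 16, 16, 17, 16, 13, 16, 16, 16, 14, 15, 15, 17, 12, 18, 18, 15, 14, 13, 16, 16, 17, 16, 16, 21, 63, 105, 122, 125, 124, 123, 123, 121, 122, 124, 124, 124, 124]
-0.06 [[np.float64(-20.7), np.float64(211.7)], [np.float64(-20.8), np.float64(254.9)], [np.float64(-21.3), np.float64(422.4)], [np.float64(-21.4), np.float64(467.7)]]
-0.03 [[np.float64(-21.1), np.float64(210.5)], [np.float64(-21.1), np.float64(254.6)], [np.float64(-21.0), np.float64(421.8)], [np.float64(-21.0), np.float64(466.1)]]
0 [[np.float64(-21.5), np.float64(209.3)], [np.float64(-21.3), np.float64(254.2)], [np.float64(-20.8), np.float64(421.0)], [np.float64(-20.7), np.float64(464.3)]]
0.03 [[np.float64(-21.9), np.float64(208.3)], [np.float64(-21.6), np.float64(254.0)], [np.float64(-20.5), np.float64(420.3)], [np.float64(-20.3), np.float64(462.5)]]
0.06 [[np.float64(-22.2), np.float64(207.3)], [np.float64(-21.8), np.float64(253.8)], [np.float64(-20.3), np.float64(419.4)], [np.float64(-19.9), np.float64(460.7)]]
```

```bash
python3 -c "
from bench import arm
s=arm.state();print(s['time'],s['contact_force']);print(arm.job_done())"
```

```text
19.425 [-0.42213222  0.22358913  0.52577625]
the job is handed in; nothing more can be done
None
```

I moved one light weight from the heavy (right) pan into the left pan's middle socket, and the beam now reads close to level. I handed the job in at 19.4 s.

**Finding the weights:** The right pan was low. The near weight there lifted at about 2.3 N, so it is the heavy one. I lowered it back and took the far weight instead, which lifted at about 0.6 N.

**Inserting it:** The first descent landed on top of the sliding block, not in the hole. Feeling about 1.5 mm along the pan found the hole. I pushed until it stopped hard, with the foot about 12 mm below the pan top. The push peaked at 11.8 N, slightly over the 10 N you asked for.

**Last checks:**
- **Beam:** the pan edges in the wrist image fit a tilt of about 0 rad. The match between the weights and their predicted outlines was coarser, at about -0.02 ± 0.03 rad.
- **Moved weight:** its outline fits being home better than 6 mm high, though only to about 2 mm. I relied mainly on the hard stop.
- **Other three weights:** the last views show them standing in their end sockets.
- **Bystanders:** the arm never went near the tape, torch or screwdriver. I did not measure their positions afterwards.
- **Robot:** it was clear of everything when I handed in.

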